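Rock a jammed ball out of a flask

ROBOT

A 6-joint arm with a two-finger parallel gripper is mounted at the origin on the work surface. World frame = base frame: x ahead of the robot, y to its left, z up, the work surface at z = 0. Lengths are in mm, angles in rad, forces in N, time in s.
With the tool pointing down it reaches from about 275 to 750 mm from the base axis. Payload 10.2 kg.
Tool frame: the origin (TCP) lies at the very end of the fingers, on their centre line; the grasp point (between the pads) lies 19 mm behind it; x points along the fingers, y is the direction in which the jaws open and shut, and the axes are right-handed (so a half turn about x gives the same grasp; the last joint's range is limited). The gripper opens to 85 mm and grips with 20 to 120 N. Pads are 22 mm wide; open, the fingers measure 114 mm over their backs; the gripper's body (76 mm by 85 mm) begins 54 mm behind the grasp point. The pads swing forward as they close: fully open they stand 13 mm farther back than shut.
Start: joints at [-1.476, 0.313, 1.498, -0, 1.331, -0.223], TCP at [164.038, -498.721, 231.294] pointing down, gripper open.
Joint ranges: [-2.94, 2.94], [-0.97, 2.17], [0.19, 2.56], [-1.23, 4.37], [0.02, 3.11], [-2.88, 2.88]. Speed limits (rad/s): [2.39, 2.39, 3.01, 3.14, 3.14, 3.14].

INTERFACE

Orientations are given as a unit quaternion [w, x, y, z].
In Python, from rig import ctrl, viewer, finish_job gives the robot as it stands.
- The arm moves only by the tool carry_out, never from a script. Its argument "targets" is a list of rows, each an object of numbers: "x", "y", "z": the shift along the world's x, y, z in m; "ax", "ay", "az": the turn, a rotation vector about the world's x, y, z in rad; "hand": the opening, from -1 (shut) to 1 (fully open). A call has 1 to 5 rows; each row is the pose to reach, as a shift and turn from the pose commanded when the call began; what a row does not reach only later rows make up. A row lasts 1/8 s, in which the tool goes at most 62.5 mm and 10.7 degrees, less where a joint would pass 70% of its speed; a pose out of reach is approached as far as the arm can. A call with a gripper value outside its range is refused whole. The fingers move at their own pace and stop on an object; "grip_force" is the grip in N (left out, the last holds). Time passes only in rows, so rows that repeat a pose let the fingers close. It gives the time, the measured TCP pose, the force and the opening at its end, in the units of the state.
- ctrl.sense(): the state, without advancing time (a new reading comes with each control period).
- viewer.capture(name): name is "scene" or "side" or "wrist"; returns the picture (400x640x3 uint8, blue, green, red); there is no depth.
- viewer.camera_info(name): a dict with "fx", "fy", "cx", "cy" (pixels), "k1" (the pictures are not rectified: a ray, as slopes to the right and down, at radius r is drawn at 1 + k1 r^2 times it, then the intrinsics apply), "R" (3x3) and "t" (3): a world point X has camera coordinates R X + t. Camera axes: x right, y down, z forward; pixel columns grow to the right and rows downward; lengths in mm; the calibration is good to about 2 mm. A picture is of the moment at which its call begins: read the wrist's pose just before it. camera_info takes no time and is no camera call; for the wrist camera it gives the pose at the moment of the call.
- finish_job(): hands the job in, once; it reports no verdict.
The state is a dict: "time_s": time; "joints": joint angles; "dq": joint speeds; "tau": joint torques, N m; "eef_pos": TCP position; "ee_rot": TCP orientation; "force": force on the tool from outside, world axes, zero at the start; "wrist_torque": the same for the moment, N m; "grip_width": opening from 0.0 (shut) to 1.0 (fully open).
Only numpy, scipy, OpenCV 4.12 (cv2) and the standard library are available. Lean on these libraries where they do the work, as an engineer would, in place of code of your own. Each camera call takes 0.05 s, during which the arm holds its last target. There are 200 camera calls.

TASK

A red ball is stuck behind the orange baffles in the neck of the clear flask that leans mouth-down in its wooden rest. Lift the flask out, hold it mouth-down low over the grey saucer and rock it well over to one side and then to the other until the ball works past the baffles and rolls out into the saucer, then stand the empty flask mouth-down in the middle of the blue mat and let go. The ball must not fall from high up or get onto the desk or the mat, and the saucer, the glass jar and the aluminium ring are to stay where they are.

Things in the scene. Friction and masses are not known exactly. Their poses are not given: they have to be found in the camera images.
- flask_mid (a point): Centre of the clear flask (loose, 0.28 kg), half-way along its 185 mm length. z runs along it from the mouth (92.5 mm to -z) to the closed blue weighted base (+z); x across its broad face, y through its thickness. Starts leaning 30 degrees from vertical, mouth low, base over to its -x side. Neck 115 mm long, 70 x 42 mm (x, y), inside 62 x 34; black collar at the mouth 84 x 52 mm, 8 mm long.
- flask_body (a point): Middle of the flask's body, 150 mm from the mouth, 35 mm from the base; axes as flask_mid. The body is 96 mm wide (x), 42 mm thick (y), 70 mm long. Take it across the 42 mm, fingers along the flask's z axis, up to 10 mm nearer the base than here. Grip firmly (50 N or more): it is not fragile, but may swing some degrees about the pads, so look again at how it hangs.
- flask_mouth (a point): Centre of the flask's open mouth, in the plane of the collar's end; axes as flask_mid (+z points into the flask).
- baffle_inner (a point): Free edge of the inner orange baffle, a 26 mm long shelf as wide as the neck is thick, rooted in the neck's -x wall 74 mm from the mouth; axes as the flask. Mouth-down it rises 12 degrees from its wall to this edge, making a pocket. The ball starts in it and rolls out over this edge when the flask's +x side is lowered well over 20 degrees (30 to 35 is ample, allow a second).
- baffle_outer (a point): Free edge of the outer baffle, the mirror of the inner one, rooted in the neck's +x wall 28 mm from the mouth; axes as the flask. It catches the ball in its pocket at the +x wall; the ball rolls out over this edge, and then out of the mouth on the -x side, when the flask's -x side is lowered well over 20 degrees (30 to 35 is ample).
- ball_center (a point): Centre of the red ball, 30 mm in diameter, 40 g, loose. In the flask's frame it starts 16 mm to -x of the axis and 93 mm from the mouth; caught in the second pocket it is 16 mm to +x and 47 mm from the mouth.
- rest: Dark wooden rest, fixed; origin on the desk under the flask's mouth (mouth 45 mm up). The flask leans to its -x. A 38 mm wide sloping board carries the flask's lower edge up to 150 mm from the mouth, a foot stops the mouth, two low cheeks flank the neck 52 to 100 mm from the mouth. Lift the flask straight up to take it out: pulled along its own axis its collar catches.
- saucer: Deep grey ceramic saucer, 170 mm across, rim 28 mm high, inner floor 5 mm above the desk and about 100 mm across, loose, 0.45 kg. Origin on the desk under its centre, z up. Rocking the flask about its mouth with the mouth centre some 85 mm above the desk over the saucer clears the rim and lets the ball roll in gently.
- mat: Blue silicone mat, 200 x 200 x 4 mm, fixed flat on the desk; origin at the centre of its underside, x and y along its sides, z up.
- jar: Closed glass jar with a steel lid, 80 mm across, 110 mm high, origin at the centre of its underside; leave it alone.
- movement_ring: Aluminium ring, 80 mm across, 12 mm high, origin at the centre of its underside; leave it alone.
There are look-alikes about, which are no part of the job. Of the things that look like the part that bears flask_mid, the smaller one is meant. What is shaped like the rest but turquoise is not meant.

How it is judged (in metres and radians):
On the way, in this order (a step that is already met when the one before it is completed fails the run):
1. the flask is lifted clear of its rest with the ball still stuck in the neck (distance of flask_mid from where it was at the start of the episode above 0.05 m and contact force between flask and rest below 0.1 N and z of ball_center in the frame of flask_mid above -0.07 m), for 0.2 s.
2. the ball has come out of the mouth and lies in the saucer (horizontal distance between ball_center and saucer below 0.068 m and height (world z) of ball_center below 0.045 m and angle between saucer's own z axis and vertical below 0.1 rad and contact force between ball and flask below 0.05 N and linear speed of ball below 0.25 m/s and height (world z) of flask_mouth above 0.03 m), for 0.2 s.
At the end, for the whole second after the job is handed in: The ball lies in the level saucer (its centre within 68 mm of the saucer's centre, almost still); the flask stands still, mouth-down and vertical within 0.1 rad, its collar on the mat, mouth centre within 55 mm of the mat's centre along each side (horizontal distance between ball_center and saucer below 0.068 m and height (world z) of ball_center below 0.045 m and angle between each of saucer, flask_mid's own z axis and vertical below 0.1 rad and linear speed of ball below 0.1 m/s and height (world z) of flask_mouth below 0.01 m and x of flask_mouth in the frame of mat between -0.055 and 0.055 m and y of flask_mouth in the frame of mat between -0.055 and 0.055 m and linear speed of flask below 0.03 m/s); the robot touches nothing.
It fails at once if the ball lies on the desk or the mat, low down outside the saucer (horizontal distance between ball_center and saucer above 0.095 m and height (world z) of ball_center below 0.03 m).
It fails at once if the ball is out of the mouth while more than 0.13 m above the desk (z of ball_center in the frame of flask_mouth below -0.01 m and height (world z) of ball_center above 0.13 m).
It fails at once if the saucer is moved more than 40 mm (distance of saucer from where it was at the start of the episode above 0.04 m).
It fails at once if the jar or the movement ring is moved more than 20 mm (distance of any of jar, movement_ring from where it was at the start of the episode above 0.02 m).
It also fails if it takes over 51 s, if anything falls off the work surface, if the arm or the gripper's body presses on something with over 40 N, if the wrist force passes 120 N, or if a joint passes its speed limit or range.

## Working session

There is one attempt and no reset: what is moved stays moved. The work goes in short steps, Python scripts to look and compute and a tool call to move; the robot and the scene stay as the last step left them, time stands still between calls to the robot, and variables do not carry over. Pictures are saved under pics/ and viewed, about 8 in all and at most 12, crops included, and the job is handed in when it is done.

Besides the shell and the picture viewer there is one more tool, called after "Request:" as name([rows], argument=value, ...), one row to a line, values as JSON. carry_out: Moves the arm, as the interface text tells. Its arguments: {"type":"object","properties":{"targets":{"type":"array"},"grip_force":{"type":"number"}},"required":["targets"]}

```bash
ls; mkdir -p pics; cat > h.py <<'E'
import numpy as np, cv2
from rig import ctrl, viewer, finish_job
from scipy.spatial.transform import Rotation as Rn
def snap(n,f):
    ci=viewer.camera_info(n); im=np.array(viewer.capture(n)); cv2.imwrite('pics/'+f+'.png',im)
    np.savez('pics/'+f+'.npz',**{k:np.array(v) for k,v in ci.items()}); return im,ci
def load(f): 
    z=np.load('pics/'+f+'.npz'); return cv2.imread('pics/'+f+'.png'),{k:z[k] for k in z}
def ray(ci,u,v):
    K=np.array([[ci['fx'],0,ci['cx']],[0,ci['fy'],ci['cy']],[0,0,1.]])
    p=cv2.undistortPoints(np.array([[[u,v]]],float),K,np.array([float(ci['k1']),0,0,0]))[0,0]
    R=np.array(ci['R']);t=np.array(ci['t'])
    d=R.T@np.array([p[0],p[1],1]); return -R.T@t, d/np.linalg.norm(d)
def onz(ci,u,v,z):
    o,d=ray(ci,u,v); return o+d*(z-o[2])/d[2]
def tri(a,b):
    (o1,d1),(o2,d2)=a,b
    s=np.linalg.lstsq(np.c_[d1,-d2],o2-o1,rcond=None)[0]
    p,q=o1+d1*s[0],o2+d2*s[1]; return (p+q)/2,np.linalg.norm(p-q)
def proj(ci,X):
    c=np.array(ci['R'])@np.array(X,float)+np.array(ci['t']); s=c[:2]/c[2]; s=s*(1+float(ci['k1'])*(s@s))
    return np.array([ci['fx']*s[0]+ci['cx'],ci['fy']*s[1]+ci['cy']])
E
python3 - <<'E'
from h import *
for n in ('scene','side'):
    im,ci=snap(n,n+'0'); print(n,-np.array(ci['R']).T@np.array(ci['t']),ci['fx'],ci['k1'])
print(ctrl.sense())
E
```

```text
pics
scene [1118.28228265  323.2287885  1262.4259388 ] 485.22824395999885 -0.04393541179355747
side [   82.73714523 -1110.94964172  1233.77340706] 494.3311520678299 -0.019569854458376293
{'time_s': 0.1, 'joints': array([-1.47640901e+00,  3.13389602e-01,  1.49835135e+00,  1.75753918e-05,
        1.33098525e+00, -2.23426115e-01]), 'dq': array([ 0.00078028, -0.00088122, -0.00218144, -0.00040464, -0.00100554,
       -0.00085584]), 'tau': array([ 3.63958083e-03, -4.12902975e+01, -2.60137439e+01, -1.19856127e-04,
        3.13004646e-03,  4.79459152e-05]), 'eef_pos': array([ 164.0156235 , -498.48892855,  230.79824581]), 'ee_rot': array([ 0.1114907 ,  0.69822984,  0.11228979, -0.69816611]), 'force': array([-0.2325911 ,  0.42223592,  0.54038848]), 'wrist_torque': array([-0.04830216,  0.03443441, -0.03900864]), 'grip_width': 1.000090292238629}
```

View pics/scene0.png

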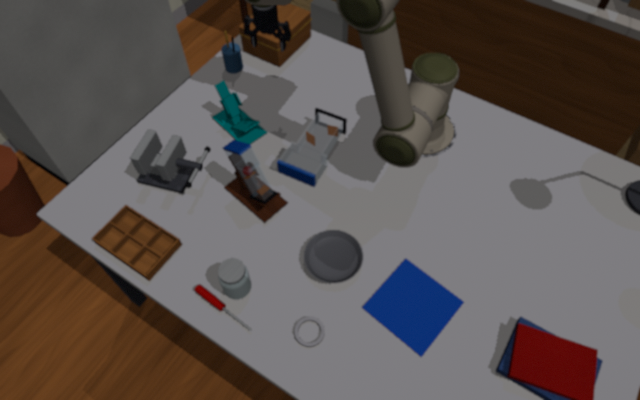

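View pics/side0.png

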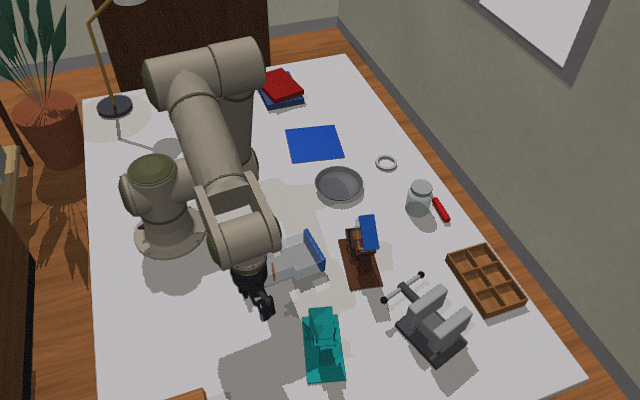

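Scene view: the flask stands in the brown rest with its blue base at (238,147). The larger look-alike lies at (310,155), the saucer is at (332,256), the mat at (413,306), the jar at (233,278) and the ring at (308,331). Side view: flask base (369,232), rest (360,268), saucer (339,186), mat (314,143).

```bash
python3 - <<'E'
from h import *
S,cs=load('scene0'); D,cd=load('side0')
def blobs(im,lo,hi,mn=40):
    m=cv2.inRange(cv2.cvtColor(im,cv2.COLOR_BGR2HSV),lo,hi)
    c,_=cv2.findContours(m,cv2.RETR_EXTERNAL,cv2.CHAIN_APPROX_NONE)
    return [x for x in c if cv2.contourArea(x)>mn]
for nm,im,ci in (('scene',S,cs),('side',D,cd)):
    print(nm)
    for c in blobs(im,(105,120,40),(125,255,255)):
        M=cv2.moments(c);u,v=M['m10']/M['m00'],M['m01']/M['m00']
        print('blue',round(cv2.contourArea(c)),round(u,1),round(v,1),onz(ci,u,v,4).round(),[tuple(p[0]) for p in cv2.approxPolyDP(c,3,True)])
    for k,z,p in (('saucer rim',28,(332,256) if nm=='scene' else (339,186)),('jar top',110,(232,269) if nm=='scene' else (420,187)),('ring',12,(308,331) if nm=='scene' else (386,163))):
        print(k,onz(ci,*p,z).round())
a=cv2.resize(S[120:230,190:310],None,fx=5,fy=5,interpolation=cv2.INTER_CUBIC)
cv2.imwrite('pics/cs.png',a)
b=cv2.resize(D[200:300,320:400],None,fx=6,fy=6,interpolation=cv2.INTER_CUBIC)
c=np.zeros((600,800,3),np.uint8); 
a=cv2.resize(S[130:225,220:290],None,fx=5.6,fy=5.6,interpolation=cv2.INTER_CUBIC); b=cv2.resize(D[205:295,332:390],None,fx=6.5,fy=6.5,interpolation=cv2.INTER_CUBIC)
c[:a.shape[0],:a.shape[1]]=a; c[:b.shape[0],410:410+b.shape[1]]=b; cv2.imwrite('pics/cc.png',cv2.convertScaleAbs(c,alpha=1.4))
E
```

```text
scene
blue 116 546.8 394.2 [615. 652.   4.] [(np.int32(526), np.int32(385)), (np.int32(549), np.int32(399)), (np.int32(566), np.int32(399))]
blue 181 505.4 359.4 [589. 533.   4.] [(np.int32(512), np.int32(336)), (np.int32(498), np.int32(367)), (np.int32(505), np.int32(373))]
blue 4871 412.7 306.2 [588. 267.   4.] [(np.int32(404), np.int32(260)), (np.int32(363), np.int32(307)), (np.int32(421), np.int32(355)), (np.int32(462), np.int32(302))]
blue 364 296.1 172.6 [ 388. -253.    4.] [(np.int32(278), np.int32(161)), (np.int32(280), np.int32(171)), (np.int32(314), np.int32(184)), (np.int32(314), np.int32(175))]
blue 188 236.7 147.1 [ 407. -481.    4.] [(np.int32(224), np.int32(148)), (np.int32(240), np.int32(154)), (np.int32(249), np.int32(144)), (np.int32(234), np.int32(140))]
saucer rim [588.   9.  28.]
jar top [ 795. -169.  110.]
ring [799.  67.  12.]
side
blue 144 316.4 250.5 [ 419. -232.    4.] [(np.int32(305), np.int32(229)), (np.int32(322), np.int32(260)), (np.int32(318), np.int32(264)), (np.int32(322), np.int32(271)), (np.int32(325), np.int32(260))]
blue 481 368.6 232.1 [ 603. -21
[... 269 characters left out ...]
62)), (np.int32(343), np.int32(157))]
blue 110 291.3 101.1 [584. 544.   4.] [(np.int32(303), np.int32(98)), (np.int32(301), np.int32(95)), (np.int32(275), np.int32(104)), (np.int32(275), np.int32(108)), (np.int32(279), np.int32(107)), (np.int32(275), np.int32(106)), (np.int32(277), np.int32(103)), (np.int32(281), np.int32(107)), (np.int32(291), np.int32(105)), (np.int32(292), np.int32(101)), (np.int32(301), np.int32(103))]
blue 72 266.5 99.2 [489. 589.   4.] [(np.int32(259), np.int32(89)), (np.int32(268), np.int32(109)), (np.int32(272), np.int32(108)), (np.int32(268), np.int32(107)), (np.int32(273), np.int32(103))]
saucer rim [579. -13.  28.]
jar top [ 791. -177.  110.]
ring [793.  56.  12.]
```

View pics/cc.png

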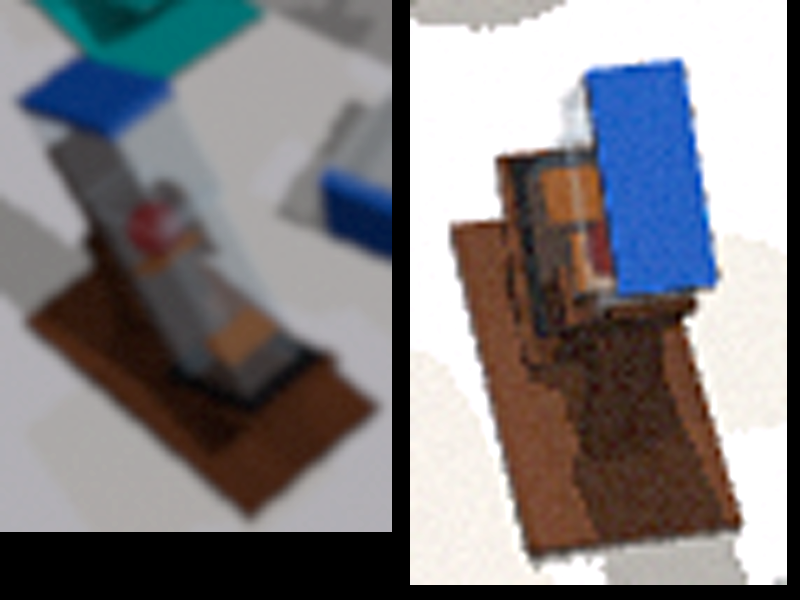

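The crop shows the blue base end face as a clean quad in both views, with the ball above the inner baffle. I triangulate the face corners.

```bash
python3 - <<'E'
from h import *
S,cs=load('scene0'); D,cd=load('side0')
def quad(im,roi,lo=(105,120,40),hi=(125,255,255)):
    x0,y0,x1,y1=roi;k=8
    b=cv2.resize(im[y0:y1,x0:x1],None,fx=k,fy=k,interpolation=cv2.INTER_CUBIC)
    m=cv2.inRange(cv2.cvtColor(b,cv2.COLOR_BGR2HSV),lo,hi)
    c=max(cv2.findContours(m,0,1)[0],key=cv2.contourArea)
    q=cv2.approxPolyN(c,4)[0] if hasattr(cv2,'approxPolyN') else cv2.approxPolyDP(c,20,True)[:,0]
    return (q+.5)/k-.5+np.array([x0,y0])
qs=quad(S,(215,132,258,162)); qd=quad(D,(350,205,390,260)); print(qs.round(1),qd.round(1))
for i,p in enumerate(qs):
    for j,q in enumerate(qd):
        P,g=tri(ray(cs,*p),ray(cd,*q))
        if g<12: print(i,j,P.round(1),round(g,1))
# rest corners crop -> px
for q in ((452,225),(530,555),(740,525)): print('rest side',onz(cd,332+(q[0]-410)/6.5,205+q[1]/6.5,8).round())
for q in ((28,320),(250,520),(375,405)): print('rest scene',onz(cs,220+q[0]/5.6,130+q[1]/5.6,8).round())
E
```

```text
[[252.1 144.6]
 [239.1 154.8]
 [222.3 148.1]
 [233.8 139.4]] [[379.1 248.7]
 [363.6 250.3]
 [357.8 215.4]
 [373.4 213.6]]
0 2 [ 503.8 -311.5  223.5] 5.6
1 1 [ 504.4 -370.6  139.6] 2.6
1 3 [ 549.2 -319.4  222.1] 1.7
2 0 [ 531.5 -404.3  176.8] 3.3
3 1 [ 489.1 -396.   177.8] 4.0
3 3 [ 533.5 -344.7  254.9] 3.0
rest side [ 498. -217.    8.]
rest side [ 462. -404.    8.]
rest side [ 558. -421.    8.]
rest scene [ 557. -408.    8.]
rest scene [ 595. -225.    8.]
rest scene [ 499. -210.    8.]
```

```bash
cat >> h.py <<'E'
e=np.array([-.19,-.982,0]);e/=np.linalg.norm(e);U=np.array([0,0,1.])
def frame(h,tilt):  # flask R: h= horizontal dir of flask +x, tilt = lean of base toward -x (rad)
    h=np.array(h,float);h/=np.linalg.norm(h);s,c=np.sin(tilt),np.cos(tilt)
    z=-s*h+c*U; x=c*h+s*U; return np.c_[x,np.cross(z,x),z]
def tool(Rf,sg): # tool rot for gripping: x=-zf, y=sg*yf
    x=-Rf[:,2];y=sg*Rf[:,1]; return np.c_[x,y,np.cross(x,y)]
def cur():
    s=ctrl.sense(); return np.array(s['eef_pos']),Rn.from_quat(s['ee_rot'],scalar_first=True).as_matrix(),s
def delta(p,R):
    p0,R0,s=cur(); return ((p-p0)/1000).round(4),Rn.from_matrix(R@R0.T).as_rotvec().round(4)
E
python3 - <<'E'
from h import *
S,cs=load('scene0'); D,cd=load('side0')
p0,R0,_=cur(); print('toolnow',R0.round(2).tolist())
mouth=np.array([536.6,-267.2,45])
Rf=frame(-e,np.radians(30)); zf=Rf[:,2]; print('zf',zf.round(3),'base',(mouth+185*zf).round())
for sg in(1,-1):
    T=tool(Rf,sg)
    for d in (100,0): print(sg,d,(mouth+(136+d)*zf).round(1),*delta(mouth+(136+d)*zf,T))
# mat by diagonals
for nm,ci,q in (('scene',cs,[(404,260),(363,307),(421,355),(462,302)]),('side',cd,[(334,126),(285,130),(292,162),(343,157)])):
    P=np.array([onz(ci,*p,4) for p in q]); print(nm,'mat',P.mean(0).round(),P[:,:2].round().tolist())
# saucer rim: segment non-desk by darkness
for nm,im,ci,c in(('scene',S,cs,(332,256)),('side',D,cd,(339,186))):
    r=40;x0,y0=c[0]-r,c[1]-r;k=4
    b=cv2.resize(im[y0:y0+2*r,x0:x0+2*r],None,fx=k,fy=k,interpolation=cv2.INTER_CUBIC)
    g=cv2.cvtColor(b,cv2.COLOR_BGR2GRAY); t=cv2.threshold(g,0,255,cv2.THRESH_BINARY_INV+cv2.THRESH_OTSU)[1]
    n,l,st,ce=cv2.connectedComponentsWithStats(t); i=l[r*k,r*k]
    ct=max(cv2.findContours((l==i).astype(np.uint8),0,1)[0],key=cv2.contourArea)
    P=np.array([onz(ci,x0+(p[0][0]+.5)/k-.5,y0+(p[0][1]+.5)/k-.5,28) for p in ct])
    (cx,cy),rr=cv2.minEnclosingCircle(P[:,:2].astype(np.float32)); print(nm,'saucer',round(cx),round(cy),round(rr), (P.min(0)[:2]+P.max(0)[:2])/2, P.max(0)-P.min(0))
E
```

```text
toolnow [[-0.0, 0.31, -0.95], [0.0, -0.95, -0.31], [-1.0, -0.0, -0.0]]
zf [-0.095 -0.491  0.866] base [ 519. -358.  205.]
1 100 [ 514.2 -383.1  249.4] [0.3502 0.1154 0.0186] [ 0.4149  0.473  -2.0237]
1 0 [ 523.7 -334.   162.8] [ 0.3597  0.1645 -0.068 ] [ 0.4149  0.473  -2.0237]
-1 100 [ 514.2 -383.1  249.4] [0.3502 0.1154 0.0186] [ 0.4107 -0.3632  1.0363]
-1 0 [ 523.7 -334.   162.8] [ 0.3597  0.1645 -0.068 ] [ 0.4107 -0.3632  1.0363]
scene mat [585. 264.   4.] [[478.0, 183.0], [662.0, 154.0], [694.0, 344.0], [506.0, 375.0]]
side mat [582. 256.   4.] [[695.0, 329.0], [502.0, 367.0], [471.0, 181.0], [660.0, 146.0]]
scene saucer 589 7 89 [588.81619507   6.78847232] [1.75820290e+02 1.72458461e+02 4.54747351e-13]
side saucer 577 -15 106 [580.15190984 -14.48340022] [178.29595941 208.40081508   0.        ]
```

Request:
carry_out([
  {"z":0.06},
  {"x":0.06,"y":0.02,"z":0.11,"ax":0.05,"ay":-0.05,"az":0.14},
  {"x":0.12,"y":0.04,"z":0.12,"ax":0.11,"ay":-0.1,"az":0.29},
  {"x":0.18,"y":0.06,"z":0.12,"ax":0.18,"ay":-0.15,"az":0.44},
  {"x":0.24,"y":0.08,"z":0.12,"ax":0.24,"ay":-0.21,"az":0.6},
], grip_force=70)

```text
invalid input at $.targets[0]: expected keys x, y, z, ax, ay, az, hand
```

```bash
python3 - <<'E'
from h import *
p,R,s=cur(); print(p.round(1),s['time_s'],s['joints'].round(2))
m=np.array([536.6,-267.2,45]);Rf=frame(-e,np.radians(30))
print(*delta(m+236*Rf[:,2],tool(Rf,-1)))
E
```

```text
[ 164.  -498.5  230.8] 0.1 [-1.48  0.31  1.5   0.    1.33 -0.22]
[0.3502 0.1154 0.0186] [ 0.4107 -0.3632  1.0363]
```

Request:
carry_out([
  {"x":0,"y":0,"z":0.06,"ax":0,"ay":0,"az":0,"hand":1},
  {"x":0.06,"y":0.02,"z":0.11,"ax":0.05,"ay":-0.05,"az":0.14,"hand":1},
  {"x":0.12,"y":0.04,"z":0.12,"ax":0.11,"ay":-0.1,"az":0.29,"hand":1},
  {"x":0.18,"y":0.06,"z":0.12,"ax":0.18,"ay":-0.15,"az":0.44,"hand":1},
  {"x":0.24,"y":0.08,"z":0.12,"ax":0.24,"ay":-0.21,"az":0.6,"hand":1},
], grip_force=70)

```text
time_s: 0.72
eef_pos: [387.9, -423.9, 351.2]
ee_rot: [0.241, 0.71, 0.384, -0.539]
force: [-0.8, -0.6, 0.0]
grip_width: 1.002
```

```bash
python3 - <<'E'
from h import *
p,R,s=cur(); print(p.round(1),s['time_s'],s['joints'].round(2))
m=np.array([536.6,-267.2,45]);Rf=frame(-e,np.radians(30))
print(*delta(m+236*Rf[:,2],tool(Rf,-1)))
E
```

```text
[ 387.9 -423.9  351.2] 0.725 [-1.14  0.47  0.99  0.25  1.88 -0.45]
[ 0.1263  0.0408 -0.1019] [ 0.17   -0.1515  0.4313]
```

Request:
carry_out([
  {"x":0.045,"y":0.015,"z":-0.01,"ax":0.06,"ay":-0.05,"az":0.15,"hand":1},
  {"x":0.09,"y":0.028,"z":-0.04,"ax":0.12,"ay":-0.1,"az":0.29,"hand":1},
  {"x":0.11,"y":0.035,"z":-0.08,"ax":0.17,"ay":-0.152,"az":0.434,"hand":1},
  {"x":0.11,"y":0.035,"z":-0.102,"ax":0.17,"ay":-0.152,"az":0.434,"hand":1},
  {"x":0.11,"y":0.035,"z":-0.102,"ax":0.17,"ay":-0.152,"az":0.434,"hand":1},
])

```text
time_s: 1.35
eef_pos: [496.0, -389.2, 247.2]
ee_rot: [0.316, 0.668, 0.551, -0.387]
force: [0.0, -0.3, 0.2]
grip_width: 1.002
```

```bash
python3 - <<'E'
from h import *
p,R,s=cur(); print(p.round(1),s['time_s'],s['joints'].round(2),s['dq'].round(2))
m=np.array([536.6,-267.2,45]);Rf=frame(-e,np.radians(30))
print(*delta(m+236*Rf[:,2],tool(Rf,-1)))
im,ci=snap('wrist','w1')
for d,x,y in ((185,-48,-21),(185,-48,21),(185,48,21),(185,48,-21),(0,42,0)):
    q=proj(ci,m+Rf@np.array([x,y,d])); print(q.round()); cv2.circle(im,tuple(int(a) for a in q),3,(0,255,0),1)
cv2.imwrite('pics/w1m.png',im)
E
```

```text
[ 496.  -389.2  247.2] 1.35 [-1.    0.73  0.89  0.37  1.89 -0.75] [-0.01 -0.05 -0.06  0.01  0.03  0.01]
[0.0182 0.0062 0.0022] [-0.0015 -0.0037  0.0022]
[374. 272.]
[314. 272.]
[313. 133.]
[382. 133.]
[335. 119.]
```

View pics/w1m.png

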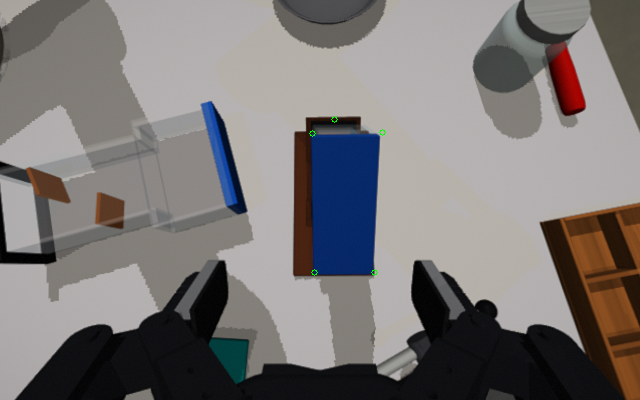

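The wrist view confirms the estimate: the predicted base corners (green) lie within 1–2 px of the blue face (312–380, 135–275). I go in and grip.

Request:
carry_out([
  {"x":0.018,"y":0.006,"z":0.002,"ax":0,"ay":0,"az":0,"hand":1},
  {"x":0.022,"y":0.026,"z":-0.033,"ax":0,"ay":0,"az":0,"hand":1},
  {"x":0.0277,"y":0.0553,"z":-0.0844,"ax":0,"ay":0,"az":0,"hand":1},
  {"x":0.0277,"y":0.0553,"z":-0.0844,"ax":0,"ay":0,"az":0,"hand":1},
  {"x":0.0277,"y":0.0553,"z":-0.0844,"ax":0,"ay":0,"az":0,"hand":0},
])

```text
time_s: 2.02
eef_pos: [524.4, -335.8, 167.3]
ee_rot: [0.32, 0.668, 0.549, -0.387]
force: [0.1, 0.9, 1.2]
grip_width: 0.823
```

Request:
carry_out([
  {"x":0,"y":0,"z":0,"ax":0,"ay":0,"az":0,"hand":-1},
  {"x":0,"y":0,"z":0,"ax":0,"ay":0,"az":0,"hand":-1},
  {"x":0,"y":0,"z":0,"ax":0,"ay":0,"az":0,"hand":-1},
  {"x":0,"y":0,"z":0,"ax":0,"ay":0,"az":0,"hand":-1},
  {"x":0,"y":0,"z":0,"ax":0,"ay":0,"az":0,"hand":-1},
], grip_force=80)

```text
time_s: 2.65
eef_pos: [523.9, -335.7, 166.4]
ee_rot: [0.319, 0.668, 0.549, -0.387]
force: [-2.5, -2.9, 6.3]
grip_width: 0.481
```

```bash
python3 - <<'E'
from h import *
p,R,s=cur(); print(p.round(1),s['time_s'],s['joints'].round(2),s['force'].round(1),s['grip_width'])
m=np.array([536.6,-267.2,45]);Rf=frame(-e,np.radians(30))
print(*delta(m+136*Rf[:,2],tool(Rf,-1)))
E
```

```text
[ 523.9 -335.7  166.4] 2.65 [-0.92  0.73  1.09  0.38  1.67 -0.75] [-2.5 -2.9  6.3] 0.48133716455871856
[-0.0002  0.0017 -0.0037] [0.0047 0.0005 0.003 ]
```

Gripped at 41 mm width, 159 mm from the mouth. Lift straight up.

Request:
carry_out([
  {"x":0,"y":0,"z":0.015,"ax":0,"ay":0,"az":0,"hand":-1},
  {"x":0,"y":0,"z":0.04,"ax":0,"ay":0,"az":0,"hand":-1},
  {"x":0,"y":0,"z":0.07,"ax":0,"ay":0,"az":0,"hand":-1},
  {"x":0,"y":0,"z":0.1,"ax":0,"ay":0,"az":0,"hand":-1},
  {"x":0,"y":0,"z":0.12,"ax":0,"ay":0,"az":0,"hand":-1},
])

```text
time_s: 3.28
eef_pos: [523.9, -334.6, 286.8]
ee_rot: [0.319, 0.668, 0.55, -0.387]
force: [-0.2, 0.2, -3.5]
grip_width: 0.484
```

Request:
carry_out([
  {"x":0,"y":0,"z":0.02,"ax":0,"ay":0,"az":0,"hand":-1},
  {"x":0,"y":0,"z":0.03,"ax":0,"ay":0,"az":0,"hand":-1},
  {"x":0,"y":0,"z":0.03,"ax":0,"ay":0,"az":0,"hand":-1},
])

```text
time_s: 3.65
eef_pos: [523.9, -334.5, 315.1]
ee_rot: [0.319, 0.668, 0.55, -0.387]
force: [-0.8, 0.0, -4.8]
grip_width: 0.486
```

```bash
python3 - <<'E'
from h import *
p,R,s=cur(); print(p.round(1),s['time_s'],s['joints'].round(2),s['force'].round(1),s['grip_width'])
S,cs=snap('scene','scene2'); D,cd=snap('side','side2'); W,cw=snap('wrist','w2')
g=p-19*R[:,0]; z=-R[:,0]; y=-R[:,1]; x=np.cross(y,z); m=g-159*z; print('mouth pred',m.round(),'tilt',np.degrees(np.arcsin(x[2])).round(1))
def crop(im,ci,r,k):
    c=proj(ci,m+90*z).astype(int); x0=max(c[0]-r,0);y0=max(c[1]-r,0)
    b=cv2.resize(im[y0:y0+2*r,x0:x0+2*r],None,fx=k,fy=k,interpolation=cv2.INTER_CUBIC)
    for d,a in ((0,-42),(0,42),(185,-48),(185,48),(93,-16)):
        q=(proj(ci,m+d*z+a*x)-[x0,y0]+.5)*k; cv2.circle(b,(int(q[0]),int(q[1])),4,(0,255,0),1)
    print(x0,y0,k); return b
c=np.hstack([crop(S,cs,50,4),crop(D,cd,50,4)]); cv2.imwrite('pics/c2.png',cv2.convertScaleAbs(c,alpha=1.3))
E
```

```text
[ 523.9 -334.5  315.1] 3.65 [-0.92  0.66  0.84  0.42  1.97 -0.62] [-0.8  0.  -4.8] 0.485566310574079
mouth pred [ 537. -266.  194.] tilt 29.8
193 89 4
316 150 4
```

View pics/c2.png

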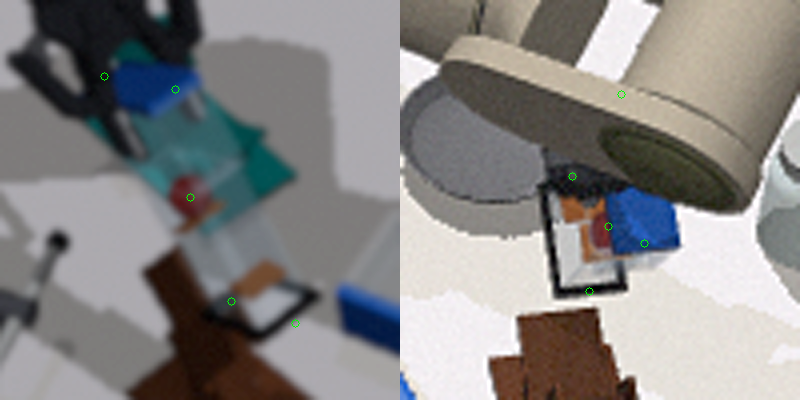

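Flask came out cleanly. The ball (scene crop 188,195) is still on the inner baffle, and the predicted collar points match to about 5 mm, so there was no swing. Now over to the saucer, keeping the tilt.

Request:
carry_out([
  {"x":0.006,"y":0.03,"z":0,"ax":0,"ay":0,"az":0,"hand":-1},
  {"x":0.016,"y":0.08,"z":-0.01,"ax":0,"ay":0,"az":0,"hand":-1},
  {"x":0.026,"y":0.135,"z":-0.02,"ax":0,"ay":0,"az":0,"hand":-1},
  {"x":0.036,"y":0.19,"z":-0.03,"ax":0,"ay":0,"az":0,"hand":-1},
  {"x":0.044,"y":0.235,"z":-0.05,"ax":0,"ay":0,"az":0,"hand":-1},
])

```text
time_s: 4.42
eef_pos: [567.9, -97.2, 264.4]
ee_rot: [0.318, 0.668, 0.55, -0.387]
force: [0.7, 0.2, -4.4]
grip_width: 0.481
```

Request:
carry_out([
  {"x":0.003,"y":0.025,"z":-0.005,"ax":0,"ay":0,"az":0,"hand":-1},
  {"x":0.003,"y":0.03,"z":-0.01,"ax":0,"ay":0,"az":0,"hand":-1},
  {"x":0.003,"y":0.03,"z":-0.01,"ax":0,"ay":0,"az":0,"hand":-1},
])

```text
time_s: 4.8
eef_pos: [570.7, -69.7, 254.1]
ee_rot: [0.318, 0.668, 0.55, -0.387]
force: [0.1, -0.3, -4.2]
grip_width: 0.479
```

```bash
cat >> h.py <<'E'
def flask(): # mouth, axes by kinematics
    p,R,s=cur(); z=-R[:,0]; y=-R[:,1]; x=np.cross(y,z); return p-19*R[:,0]-159*z,np.c_[x,y,z]
E
python3 - <<'E'
from h import *
p,R,s=cur(); print(p.round(1),s['time_s'],s['joints'].round(2),s['force'].round(1))
m,F=flask(); print('mouth',m.round())
ims=[]
for n in('wrist','scene','side'): ims.append((n,)+snap(n,n+'3'))
out=[]
for n,im,ci in ims:
    for P in (np.array([586,2,28.]),):
        pts=np.array([proj(ci,P+85*np.array([np.cos(t),np.sin(t),0])) for t in np.linspace(0,6.28,40)])
        for q in pts: cv2.circle(im,tuple(int(a) for a in q),1,(0,255,0),-1)
    for d,a,b in ((0,-42,0),(0,42,0),(93,-16,0)):
        cv2.circle(im,tuple(int(v) for v in proj(ci,m+F@np.array([a,b,d]))),2,(0,0,255) if d==0 else (255,255,0),-1)
    c=proj(ci,[586,2,60]).astype(int)
    if n!='wrist':
        x0,y0=max(c[0]-65,0),max(c[1]-65,0); out.append(cv2.resize(im[y0:y0+110,x0:x0+130],(390,330),interpolation=cv2.INTER_CUBIC))
    else: cv2.imwrite('pics/w3m.png',im)
    print(n,c)
W=cv2.resize(cv2.imread('pics/w3m.png'),(430,269)); C=np.zeros((600,780,3),np.uint8)
C[:330,:390]=out[0];C[:330,390:]=out[1];C[331:600,:430]=W; cv2.imwrite('pics/c3.png',C)
E
```

```text
[570.7 -69.7 254.1] 4.8 [-0.54  0.44  1.34  0.49  1.56 -0.41] [ 0.1 -0.3 -4.2]
mouth [584.  -1. 133.]
wrist [321 197]
scene [330 249]
side [339 175]
```

View pics/c3.png

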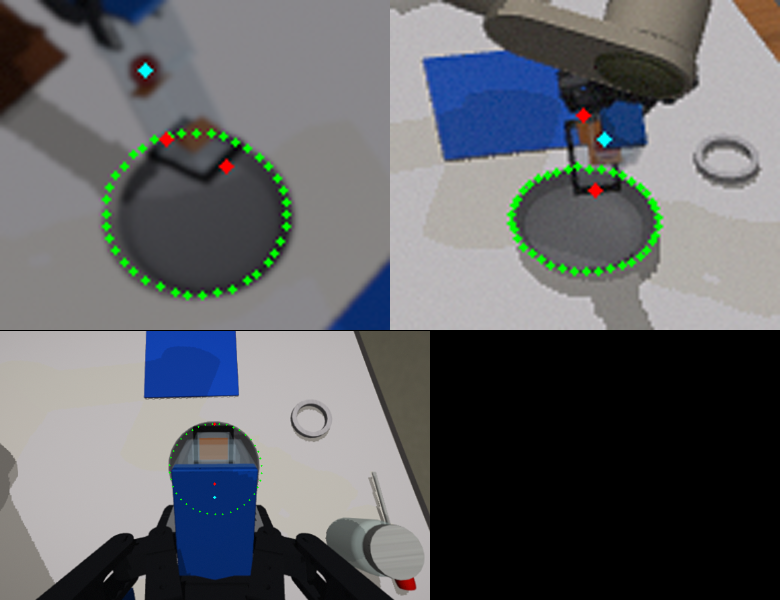

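Saucer overlay (586,2) fits both outside views, and the collar and ball are where kinematics say. Plan the rock about the mouth.

```bash
cat >> h.py <<'E'
def rows(mt,tilts,h=None):
    p0,R0,s=cur(); h=-e if h is None else h
    for t in tilts:
        F=frame(h,np.radians(t)); p=np.array(mt)+140*F[:,2]
        print(t,((p-p0)/1000).round(4),Rn.from_matrix(tool(F,-1)@R0.T).as_rotvec().round(4))
E
python3 - <<'E'
from h import *
rows([585,-3,88],[30,20,10,0,-10,-20,-30,-34])
E
```

```text
30 [ 0.0007 -0.0013 -0.0454] [ 0.0022 -0.001   0.0035]
20 [ 0.0049  0.0204 -0.0351] [-0.1691  0.0324  0.0036]
10 [ 0.0094  0.0436 -0.0288] [-0.3404  0.0659  0.0036]
0 [ 0.014   0.0675 -0.0267] [-0.5117  0.0994  0.0036]
-10 [ 0.0187  0.0913 -0.0288] [-0.683   0.1328  0.0036]
-20 [ 0.0231  0.1145 -0.0351] [-0.8543  0.1663  0.0035]
-30 [ 0.0273  0.1362 -0.0454] [-1.0255  0.1998  0.0035]
-34 [ 0.0289  0.1443 -0.0506] [-1.0941  0.2132  0.0035]
```

Request:
carry_out([
  {"x":0.0007,"y":-0.0013,"z":-0.0454,"ax":0,"ay":0,"az":0,"hand":-1},
  {"x":0.0049,"y":0.0204,"z":-0.0351,"ax":-0.169,"ay":0.032,"az":0.003,"hand":-1},
  {"x":0.0094,"y":0.0436,"z":-0.0288,"ax":-0.34,"ay":0.066,"az":0.003,"hand":-1},
  {"x":0.014,"y":0.0675,"z":-0.0267,"ax":-0.512,"ay":0.099,"az":0.003,"hand":-1},
  {"x":0.0187,"y":0.0913,"z":-0.0288,"ax":-0.683,"ay":0.133,"az":0.003,"hand":-1},
])

```text
time_s: 5.58
eef_pos: [590.2, 22.0, 227.2]
ee_rot: [-0.489, -0.495, -0.407, 0.592]
force: [-0.5, -0.2, -4.8]
grip_width: 0.482
```

```bash
python3 - <<'E'
from h import *
p,R,s=cur(); m,F=flask(); print(s['time_s'],s['joints'].round(2),s['force'].round(1),m.round(),np.degrees(np.arcsin(F[2,0])).round(1))
rows([585,-3,88],[-20,-30,-34])
E
```

```text
5.575 [-0.08  0.49  1.26 -0.18  1.41  0.14] [-0.5 -0.2 -4.8] [586.  -3.  89.] -10.3
-20 [ 0.0039  0.022  -0.0076] [-0.1664  0.0346  0.0013]
-30 [ 0.0081  0.0438 -0.0179] [-0.3378  0.0678  0.0011]
-34 [ 0.0097  0.0519 -0.0231] [-0.4063  0.0811  0.001 ]
```

Request:
carry_out([
  {"x":0.0039,"y":0.022,"z":-0.0076,"ax":-0.166,"ay":0.034,"az":0.001,"hand":-1},
  {"x":0.0081,"y":0.0438,"z":-0.0179,"ax":-0.338,"ay":0.068,"az":0.001,"hand":-1},
  {"x":0.0097,"y":0.0519,"z":-0.0231,"ax":-0.406,"ay":0.081,"az":0.001,"hand":-1},
  {"x":0.0097,"y":0.0519,"z":-0.0231,"ax":-0.406,"ay":0.081,"az":0.001,"hand":-1},
  {"x":0.0097,"y":0.0519,"z":-0.0231,"ax":-0.406,"ay":0.081,"az":0.001,"hand":-1},
])

```text
time_s: 6.2
eef_pos: [599.6, 72.8, 203.4]
ee_rot: [-0.56, -0.364, -0.301, 0.681]
force: [1.3, 0.6, -4.3]
grip_width: 0.478
```

Request:
carry_out([
  {"x":0,"y":0,"z":0,"ax":0,"ay":0,"az":0,"hand":-1},
  {"x":0,"y":0,"z":0,"ax":0,"ay":0,"az":0,"hand":-1},
  {"x":0,"y":0,"z":0,"ax":0,"ay":0,"az":0,"hand":-1},
  {"x":0,"y":0,"z":0,"ax":0,"ay":0,"az":0,"hand":-1},
  {"x":0,"y":0,"z":0,"ax":0,"ay":0,"az":0,"hand":-1},
])

```text
time_s: 6.82
eef_pos: [599.3, 73.9, 202.7]
ee_rot: [-0.561, -0.363, -0.301, 0.681]
force: [1.3, 2.6, -5.6]
grip_width: 0.485
```

Request:
carry_out([
  {"x":0,"y":0,"z":0,"ax":0,"ay":0,"az":0,"hand":-1},
  {"x":0,"y":0,"z":0,"ax":0,"ay":0,"az":0,"hand":-1},
  {"x":0,"y":0,"z":0,"ax":0,"ay":0,"az":0,"hand":-1},
  {"x":0,"y":0,"z":0,"ax":0,"ay":0,"az":0,"hand":-1},
  {"x":0,"y":0,"z":0,"ax":0,"ay":0,"az":0,"hand":-1},
])

```text
time_s: 7.45
eef_pos: [599.3, 73.8, 202.7]
ee_rot: [-0.561, -0.363, -0.301, 0.681]
force: [0.1, 2.7, -6.1]
grip_width: 0.48
```

```bash
cat >> h.py <<'E'
def redpos(im,ci):
    h=cv2.cvtColor(im,cv2.COLOR_BGR2HSV); k=cv2.inRange(h,(0,110,50),(6,255,255))|cv2.inRange(h,(172,110,50),(180,255,255))
    n,l,st,ce=cv2.connectedComponentsWithStats(k); return [(ce[i].round(1),st[i][4]) for i in range(1,n) if st[i][4]>8]
E
python3 - <<'E'
from h import *
p,R,s=cur(); m,F=flask(); print(s['time_s'],s['joints'].round(2),m.round(),np.degrees(np.arcsin(F[2,0])).round(1))
out=[]
for n in('scene','side'):
    im,ci=snap(n,n+'4'); print(n,redpos(im,ci),'inner',proj(ci,m+F@np.array([-16,0,93])).round(),'outer',proj(ci,m+F@np.array([16,0,47])).round())
    for d,a,b in ((0,-42,0),(0,42,0)): cv2.circle(im,tuple(int(v) for v in proj(ci,m+F@np.array([a,b,d]))),1,(0,255,0),-1)
    c=proj(ci,[586,2,80]).astype(int); x0,y0=max(c[0]-60,0),max(c[1]-65,0); out.append(cv2.resize(im[y0:y0+110,x0:x0+130],(390,330),interpolation=cv2.INTER_CUBIC))
cv2.imwrite('pics/c4.png',cv2.convertScaleAbs(np.hstack(out),alpha=1.3))
E
```

```text
7.45 [ 0.15  0.67  1.13 -0.55  1.56  0.41] [584.  -2.  86.] -33.7
scene [(array([340.1, 247.1]), np.int32(69)), (array([209., 297.]), np.int32(269)), (array([553.4, 363.4]), np.int32(4579))] inner [341. 237.] outer [341. 247.]
side [(array([278.,  85.]), np.int32(1036)), (array([ 70.7, 126.7]), np.int32(9)), (array([ 77.1, 127.1]), np.int32(10)), (array([ 70.3, 149.4]), np.int32(16)), (array([338.6, 157.3]), np.int32(48)), (array([440.5, 209.6]), np.int32(188))] inner [339. 144.] outer [338. 157.]
```

View pics/c4.png

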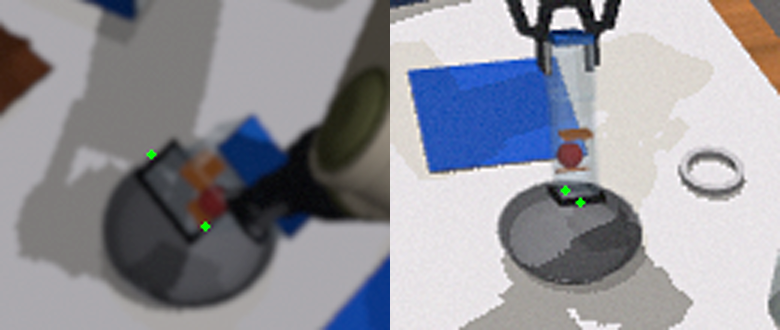

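The ball sits exactly in the outer pocket (scene 340,247 against predicted 341,247; side 339,157 against 338,157). Rock the other way.

```bash
python3 - <<'E'
from h import *
rows([586,-4,84],[-25,-15,-5,5,15,25,34])
E
```

```text
-25 [-0.0021 -0.0198  0.0081] [ 0.1486 -0.0323 -0.0006]
-15 [-0.0064 -0.0423  0.0165] [ 0.3199 -0.0654 -0.0009]
-5 [-0.011  -0.0659  0.0207] [ 0.4913 -0.0985 -0.0012]
5 [-0.0156 -0.0898  0.0207] [ 0.6627 -0.1315 -0.0015]
15 [-0.0202 -0.1134  0.0165] [ 0.8341 -0.1646 -0.0018]
25 [-0.0245 -0.1359  0.0081] [ 1.0054 -0.1976 -0.0021]
34 [-0.0282 -0.1547 -0.0027] [ 1.1597 -0.2273 -0.0024]
```

Request:
carry_out([
  {"x":-0.0021,"y":-0.0198,"z":0.0081,"ax":0.149,"ay":-0.032,"az":-0.001,"hand":-1},
  {"x":-0.0064,"y":-0.0423,"z":0.0165,"ax":0.32,"ay":-0.065,"az":-0.001,"hand":-1},
  {"x":-0.011,"y":-0.0659,"z":0.0207,"ax":0.491,"ay":-0.098,"az":-0.001,"hand":-1},
  {"x":-0.0156,"y":-0.0898,"z":0.0207,"ax":0.663,"ay":-0.131,"az":-0.001,"hand":-1},
  {"x":-0.0202,"y":-0.1134,"z":0.0165,"ax":0.834,"ay":-0.165,"az":-0.002,"hand":-1},
])

```text
time_s: 8.18
eef_pos: [579.0, -40.6, 220.4]
ee_rot: [0.387, 0.614, 0.505, -0.468]
force: [-0.7, -0.7, -4.8]
grip_width: 0.481
```

```bash
python3 - <<'E'
from h import *
m,F=flask(); print(m.round(),np.degrees(np.arcsin(F[2,0])).round(1))
rows([586,-4,84],[22,28,33])
E
```

```text
[586.  -5.  85.] 15.2
22 [-0.003  -0.0149 -0.0066] [ 0.1165 -0.0193  0.0003]
28 [-0.0055 -0.0279 -0.0127] [ 0.2193 -0.0392  0.0005]
33 [-0.0075 -0.0382 -0.0189] [ 0.305  -0.0558  0.0006]
```

Request:
carry_out([
  {"x":-0.003,"y":-0.0149,"z":-0.0066,"ax":0.117,"ay":-0.02,"az":0,"hand":-1},
  {"x":-0.0055,"y":-0.0279,"z":-0.0127,"ax":0.219,"ay":-0.039,"az":0,"hand":-1},
  {"x":-0.0075,"y":-0.0382,"z":-0.0189,"ax":0.305,"ay":-0.056,"az":0,"hand":-1},
  {"x":-0.0075,"y":-0.0382,"z":-0.0189,"ax":0.305,"ay":-0.056,"az":0,"hand":-1},
  {"x":-0.0075,"y":-0.0382,"z":-0.0189,"ax":0.305,"ay":-0.056,"az":0,"hand":-1},
])

```text
time_s: 8.8
eef_pos: [571.7, -77.5, 200.8]
ee_rot: [0.305, 0.676, 0.559, -0.371]
force: [-1.3, 0.1, -3.0]
grip_width: 0.482
```

Request:
carry_out([
  {"x":0,"y":0,"z":0,"ax":0,"ay":0,"az":0,"hand":-1},
  {"x":0,"y":0,"z":0,"ax":0,"ay":0,"az":0,"hand":-1},
  {"x":0,"y":0,"z":0,"ax":0,"ay":0,"az":0,"hand":-1},
  {"x":0,"y":0,"z":0,"ax":0,"ay":0,"az":0,"hand":-1},
  {"x":0,"y":0,"z":0,"ax":0,"ay":0,"az":0,"hand":-1},
])

```text
time_s: 9.43
eef_pos: [571.6, -77.7, 200.4]
ee_rot: [0.304, 0.677, 0.559, -0.37]
force: [-0.0, 0.7, -3.2]
grip_width: 0.481
```

Request:
carry_out([
  {"x":0,"y":0,"z":0,"ax":0,"ay":0,"az":0,"hand":-1},
  {"x":0,"y":0,"z":0,"ax":0,"ay":0,"az":0,"hand":-1},
  {"x":0,"y":0,"z":0,"ax":0,"ay":0,"az":0,"hand":-1},
  {"x":0,"y":0,"z":0,"ax":0,"ay":0,"az":0,"hand":-1},
  {"x":0,"y":0,"z":0,"ax":0,"ay":0,"az":0,"hand":-1},
])

```text
time_s: 10.05
eef_pos: [571.6, -77.8, 200.3]
ee_rot: [0.304, 0.677, 0.559, -0.37]
force: [-0.4, -0.0, -3.1]
grip_width: 0.482
```

```bash
python3 - <<'E'
from h import *
p,R,s=cur(); m,F=flask(); print(s['time_s'],s['joints'].round(2),s['force'],m.round(),np.degrees(np.arcsin(F[2,0])).round(1))
out=[]
for n in('scene','side'):
    im,ci=snap(n,n+'5'); r=redpos(im,ci); print(n,r,'outer',proj(ci,m+F@np.array([16,0,47])).round(), 'saucer c',proj(ci,[586,2,20]).round())
    c=proj(ci,[586,2,60]).astype(int); x0,y0=max(c[0]-60,0),max(c[1]-65,0); out.append(cv2.resize(im[y0:y0+110,x0:x0+130],(390,330),interpolation=cv2.INTER_CUBIC))
    for q,a in r:
        P=onz(ci,*q,20)
        if np.hypot(P[0]-586,P[1]-2)<120: print('ball@z20',P.round())
cv2.imwrite('pics/c5.png',cv2.convertScaleAbs(np.hstack(out),alpha=1.3))
E
```

```text
10.05 [-0.57  0.51  1.41  0.53  1.48 -0.5 ] [-0.39473218 -0.04944239 -3.06375296] [586.  -3.  83.] 32.8
scene [(array([339.8, 266.1]), np.int32(92)), (array([209., 297.]), np.int32(271)), (array([553.3, 363.4]), np.int32(4587))] outer [326. 233.] saucer c [330. 256.]
ball@z20 [599.  42.  20.]
side [(array([ 70.6, 124.6]), np.int32(16)), (array([ 47.6, 127.6]), np.int32(9)), (array([ 75.9, 138.4]), np.int32(14)), (array([ 75.5, 146.7]), np.int32(10)), (array([ 49.2, 163.7]), np.int32(12)), (array([338.6, 176.5]), np.int32(37)), (array([440.6, 209.7]), np.int32(189))] outer [342. 164.] saucer c [339. 184.]
ball@z20 [599.  39.  20.]
```

View pics/c5.png

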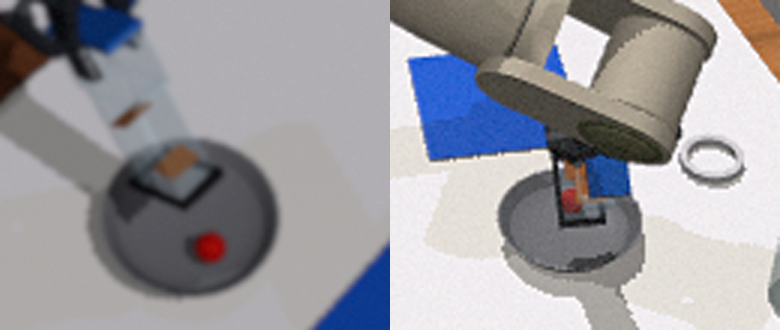

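The ball lies in the saucer at about (599,41), 41 mm from its centre, and both views agree. Now raise, straighten, and go over the mat.

Request:
carry_out([
  {"x":0,"y":0,"z":0.035,"ax":0,"ay":0,"az":0,"hand":-1},
  {"x":0,"y":0,"z":0.08,"ax":0,"ay":0,"az":0,"hand":-1},
  {"x":0.003,"y":0.04,"z":0.1,"ax":-0.15,"ay":0.03,"az":0,"hand":-1},
  {"x":0.006,"y":0.09,"z":0.1,"ax":-0.3,"ay":0.058,"az":0,"hand":-1},
  {"x":0.01,"y":0.145,"z":0.1,"ax":-0.45,"ay":0.086,"az":0,"hand":-1},
])

```text
time_s: 10.78
eef_pos: [581.5, 68.2, 301.2]
ee_rot: [0.424, 0.575, 0.473, -0.515]
force: [1.1, -0.5, -3.7]
grip_width: 0.481
```

```bash
python3 - <<'E'
from h import *
m,F=flask(); print(m.round(),np.degrees(np.arcsin(F[2,0])).round(1))
rows([584,260,80],[0]);rows([584,260,20],[0])
E
```

```text
[585.  83. 162.] 6.3
0 [ 0.0025  0.1918 -0.0812] [-0.1074  0.0218  0.0025]
0 [ 0.0025  0.1918 -0.1412] [-0.1074  0.0218  0.0025]
```

Request:
carry_out([
  {"x":0.001,"y":0.055,"z":0,"ax":-0.05,"ay":0.01,"az":0.001,"hand":-1},
  {"x":0.002,"y":0.11,"z":-0.02,"ax":-0.107,"ay":0.022,"az":0.0025,"hand":-1},
  {"x":0.0025,"y":0.16,"z":-0.06,"ax":-0.107,"ay":0.022,"az":0.0025,"hand":-1},
  {"x":0.0025,"y":0.192,"z":-0.1,"ax":-0.107,"ay":0.022,"az":0.0025,"hand":-1},
  {"x":0.0025,"y":0.192,"z":-0.125,"ax":-0.107,"ay":0.022,"az":0.0025,"hand":-1},
])

```text
time_s: 11.4
eef_pos: [582.6, 261.7, 172.6]
ee_rot: [-0.449, -0.544, -0.454, 0.545]
force: [-0.2, -0.2, -2.6]
grip_width: 0.483
```

Request:
carry_out([
  {"x":0,"y":0,"z":0,"ax":0,"ay":0,"az":0,"hand":-1},
  {"x":0,"y":0,"z":0,"ax":0,"ay":0,"az":0,"hand":-1},
])

```text
time_s: 11.65
eef_pos: [584.7, 259.0, 176.9]
ee_rot: [0.449, 0.547, 0.452, -0.544]
force: [0.8, 1.1, -3.0]
grip_width: 0.486
```

```bash
python3 - <<'E'
from h import *
p,R,s=cur(); m,F=flask(); print(s['time_s'],s['force'].round(1),m.round(),F[:,2].round(3))
rows([584,260,4],[0])
out=[]
for n in('scene','side'):
    im,ci=snap(n,n+'6'); print(n,[onz(ci,*q,20).round() for q,a in redpos(im,ci) if np.hypot(*(onz(ci,*q,20)[:2]-[586,2]))<120])
    for d,a,b in ((0,-42,0),(0,42,0),(8,-42,26),(8,-42,-26),(8,42,-26),(8,42,26),(185,-48,0),(185,48,0)): cv2.circle(im,tuple(int(v+.5) for v in proj(ci,m+F@np.array([a,b,d]))),0,(0,255,0),-1)
    c=proj(ci,[584,200,80]).astype(int); x0,y0=max(c[0]-50,0),max(c[1]-60,0); out.append(cv2.resize(im[y0:y0+110,x0:x0+130],(390,330),interpolation=cv2.INTER_NEAREST))
cv2.imwrite('pics/c6.png',cv2.convertScaleAbs(np.hstack(out),alpha=1.3))
E
```

```text
11.65 [ 0.8  1.1 -3. ] [585. 260.  37.] [-0.    -0.006  1.   ]
0 [-0.0007  0.001  -0.0329] [-0.0057  0.0002 -0.0007]
scene [array([599.,  41.,  20.])]
side [array([601.,  38.,  20.])]
```

View pics/c6.png

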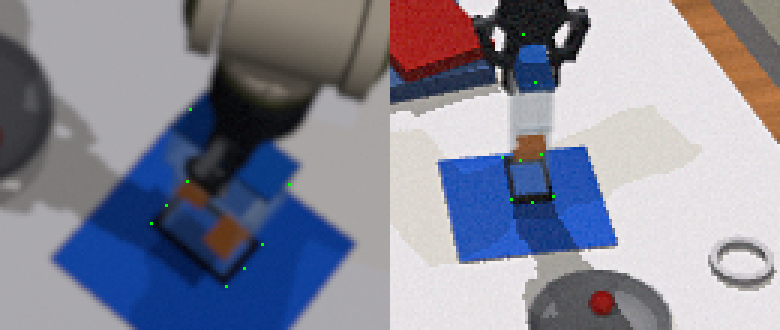

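The collar corners match the prediction, so there is no swing. The flask is centred above the mat and the ball is steady at (600,40). Lower it.

Request:
carry_out([
  {"x":-0.0007,"y":0.001,"z":-0.015,"ax":-0.006,"ay":0,"az":0,"hand":-1},
  {"x":-0.0007,"y":0.001,"z":-0.025,"ax":-0.006,"ay":0,"az":0,"hand":-1},
  {"x":-0.0007,"y":0.001,"z":-0.03,"ax":-0.006,"ay":0,"az":0,"hand":-1},
  {"x":-0.0007,"y":0.001,"z":-0.03,"ax":-0.006,"ay":0,"az":0,"hand":-1},
])

```text
time_s: 12.25
eef_pos: [583.3, 260.2, 144.9]
ee_rot: [-0.45, -0.544, -0.451, 0.546]
force: [0.2, -1.0, -2.3]
grip_width: 0.482
```

Request:
carry_out([
  {"x":0,"y":0,"z":-0.001,"ax":0,"ay":0,"az":0,"hand":-1},
  {"x":0,"y":0,"z":-0.002,"ax":0,"ay":0,"az":0,"hand":-1},
])

```text
time_s: 12.5
eef_pos: [583.6, 260.3, 143.6]
ee_rot: [-0.45, -0.545, -0.45, 0.546]
force: [0.2, -0.8, -2.6]
grip_width: 0.48
```

```bash
python3 - <<'E'
from h import *
p,R,s=cur(); m,F=flask(); print(s['time_s'],s['force'].round(1),s['wrist_torque'].round(2),m.round(1),F[:,2].round(3))
E
```

```text
12.5 [ 0.2 -0.8 -2.6] [ 0.02 -0.08  0.02] [583.4 260.1   3.6] [0.001 0.001 1.   ]
```

Request:
carry_out([
  {"x":0,"y":0,"z":-0.001,"ax":0,"ay":0,"az":0,"hand":-1},
  {"x":0,"y":0,"z":-0.0015,"ax":0,"ay":0,"az":0,"hand":-1},
  {"x":0,"y":0,"z":-0.0015,"ax":0,"ay":0,"az":0,"hand":-1},
])

```text
time_s: 12.88
eef_pos: [583.6, 260.5, 143.2]
ee_rot: [-0.45, -0.545, -0.45, 0.545]
force: [-2.1, 0.7, 4.5]
grip_width: 0.485
```

Request:
carry_out([
  {"x":0,"y":0,"z":-0.001,"ax":0,"ay":0,"az":0,"hand":-1},
  {"x":0,"y":0,"z":-0.001,"ax":0,"ay":0,"az":0,"hand":-1},
])

```text
time_s: 13.12
eef_pos: [583.7, 260.7, 143.1]
ee_rot: [0.45, 0.545, 0.45, -0.545]
force: [-3.2, 0.9, 11.9]
grip_width: 0.484
```

Contact made. Release, wait, then retreat straight up.

Request:
carry_out([
  {"x":0,"y":0,"z":0.001,"ax":0,"ay":0,"az":0,"hand":-0.02},
  {"x":0,"y":0,"z":0.001,"ax":0,"ay":0,"az":0,"hand":0.3},
  {"x":0,"y":0,"z":0.001,"ax":0,"ay":0,"az":0,"hand":1},
  {"x":0,"y":0,"z":0.001,"ax":0,"ay":0,"az":0,"hand":1},
  {"x":0,"y":0,"z":0.001,"ax":0,"ay":0,"az":0,"hand":1},
])

```text
time_s: 13.75
eef_pos: [583.4, 260.2, 141.7]
ee_rot: [-0.45, -0.544, -0.451, 0.546]
force: [-0.2, -0.0, -0.2]
grip_width: 1.001
```

Request:
carry_out([
  {"x":0,"y":0,"z":0.001,"ax":0,"ay":0,"az":0,"hand":1},
  {"x":0,"y":0,"z":0.03,"ax":0,"ay":0,"az":0,"hand":1},
  {"x":0,"y":0,"z":0.07,"ax":0,"ay":0,"az":0,"hand":1},
  {"x":0,"y":0,"z":0.12,"ax":0,"ay":0,"az":0,"hand":1},
  {"x":0,"y":0,"z":0.14,"ax":0,"ay":0,"az":0,"hand":1},
])

```text
time_s: 14.38
eef_pos: [583.9, 260.4, 285.3]
ee_rot: [0.451, 0.546, 0.45, -0.544]
force: [0.3, -0.5, -0.9]
grip_width: 1.003
```

```bash
python3 - <<'E'
from h import *
p,R,s=cur(); print(s['time_s'],p.round(),s['force'].round(1),s['grip_width'])
m=np.array([583.6,260.5,4]);F=frame(-e,0)
out=[]
for n in('scene','side'):
    im,ci=snap(n,n+'7'); print(n,[onz(ci,*q,20).round() for q,a in redpos(im,ci) if np.hypot(*(onz(ci,*q,20)[:2]-[586,2]))<120])
    for d,a,b in ((0,-42,26),(0,-42,-26),(0,42,-26),(0,42,26),(185,-48,-21),(185,48,-21),(185,-48,21),(185,48,21)): cv2.circle(im,tuple(int(v+.5) for v in proj(ci,m+F@np.array([a,b,d]))),0,(0,255,0),-1)
    c=proj(ci,[584,180,60]).astype(int); x0,y0=max(c[0]-60,0),max(c[1]-70,0); out.append(cv2.resize(im[y0:y0+130,x0:x0+130],(390,390),interpolation=cv2.INTER_NEAREST))
cv2.imwrite('pics/c7.png',cv2.convertScaleAbs(np.hstack(out),alpha=1.3))
E
```

```text
14.375 [584. 260. 285.] [ 0.3 -0.5 -0.9] 1.003476063976557
scene [array([600.,  41.,  20.])]
side [array([600.,  38.,  20.])]
```

View pics/c7.png

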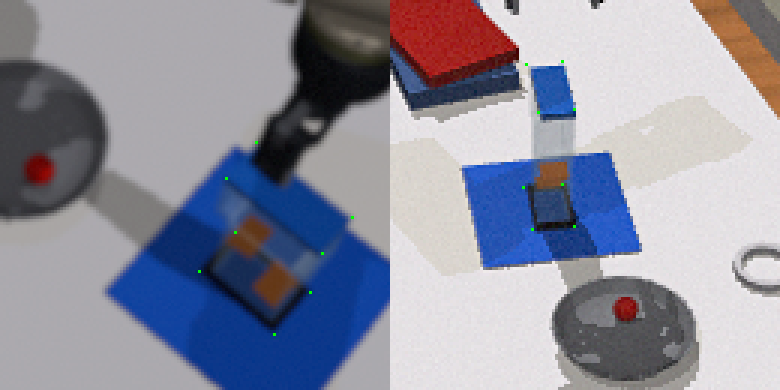

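The flask stands upright in the middle of the mat, the ball is steady in the saucer, and the gripper is 95 mm clear. Hand in.

```bash
python3 -c "
from rig import finish_job; print(finish_job())"
```

```text
the job is handed in; nothing more can be done
None
```

I lifted the flask straight out of its rest with the ball still stuck. Then I rocked it to about −34° and +33° with the mouth about 85 mm over the saucer, stood it mouth-down on the mat, let go and moved the gripper clear. I handed the job in at about 14.5 s; it gave no verdict.

The last pictures, taken about 0.6 s after release, showed:
- **Ball:** it lies still in the saucer at about (600, 40), roughly 40 mm from the saucer's centre. The scene and side views agree to 3 mm.
- **Flask:** it stands upright, with the mouth at about (584, 260). My two views put the mat's centre at (585, 264) and (582, 256), so the mouth is only a few mm off. The drawn check points fit to a few mm.
- **Saucer and gripper:** the saucer looked unmoved. The gripper was about 95 mm above the flask and touching nothing.
- **Ring and jar:** the ring looked unmoved by eye. The jar was not in the last crops, so I did not check it again; the arm never went near it.

**Disagreements:** the first side-view saucer measurement was spoiled by its shadow and was 20 mm off in y. I settled on (586, 2) for the saucer, and the overlay fitted both views. The first move call was refused because rows lacked keys; nothing moved. No check failed.

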